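Pack the torch nozzles into their caddy

ROBOT

A 6-joint arm with a two-finger parallel gripper is mounted at the origin on the work surface. World frame = base frame: x ahead of the robot, y to its left, z up, the work surface at z = 0. Lengths are in m, angles in rad, forces in N, time in s.
With the tool pointing down it reaches from about 0.25 to 0.725 m from the base axis. Payload 9.7 kg.
Tool frame: the origin (TCP) lies at the centre of the arm's flange, where the gripper is bolted on; the fingertips stand 173 mm ahead of it and the grasp point (between the pads) lies 155 mm ahead of it; z points along the fingers, y is the line along which they close (so a half turn about z gives the same grasp; the last joint's range is limited). The gripper opens to 85 mm and grips with 20 to 120 N. Pads are 22 mm wide; open, the fingers measure 114 mm over their backs; the gripper's body (76 mm by 85 mm) begins 54 mm behind the grasp point. The pads swing forward as they close: fully open they stand 13 mm farther back than shut.
Start: joints at [-1.266, 0.087, 0.176, 1.66, 0, 1.571], TCP at [0.165, -0.525, 0.405] pointing down, gripper open.
Joint ranges: [-3.13, 3.13], [-0.85, 1.81], [-1.15, 1.24], [-2.2, 2.28], [-1.44, 1.52], [-3.14, 3.14]. Speed limits (rad/s): [2.22, 2.22, 2.57, 3.14, 3.14, 3.14].

INTERFACE

Orientations are given as a unit quaternion [x, y, z, w].
In Python, from workcell import movep, move_l, move_joints, set_gripper, hold, solve_ik, read_camera, camera_info, PlanningError, close_job, get_time, get_joints, get_qd, get_joint_torque, get_tcp_pos, get_tcp_rot, get_contact_force, get_moment, get_gripper_width, get_finger_force gives the robot as it stands. Calls block until the motion is done:
- movep(position, orientation): joint-space move of the TCP to a pose.
- move_l(position, rotation=None, speed=0.15): straight line of the TCP; rotation=None keeps the orientation; speed is the mean speed in m/s.
- move_joints(angles): joint-space move.
- set_gripper(opening, grasp_force=None): finger opening in m; grasp_force is the grip in N (None keeps the last); returns when the fingers have stopped.
- hold(seconds).
- solve_ik(position, orientation): joint angles nearest the present ones, or None.
- read_camera(name): name is "scene" or "top" or "wrist"; returns (picture, depth): 384x512x3 uint8, red, green, blue; 384x512 float32, m along the optical axis (not along the pixel's ray), 0 where there is no reading.
- camera_info(name): a dict with "vfov" (degrees; the focal length in pixels is half the picture's height over the tangent of half this angle, whatever the lens; pixels are square), "cx", "cy" (the principal point, pixels), "position" and "rotation" of the camera in the world. Camera axes: x right, y down, z forward; pixel columns grow to the right and rows downward; lengths in m; the calibration is good to about 2 mm. The wrist camera is an equidistant fisheye: a pixel r from the principal point sees the ray r / f radians off the axis. A picture is of the moment at which its call begins: read the wrist's pose just before it. camera_info takes no time and is no camera call; for the wrist camera it gives the pose at the moment of the call.
A pose or a line that the arm cannot do raises PlanningError and nothing moves.
- close_job(): hands the job in; it is judged then, once.
Readings, each from a call of its own:
- get_time(): time.
- get_joints(): joint angles.
- get_qd(): joint speeds.
- get_joint_torque(): joint torques, N m.
- get_tcp_pos(): TCP position.
- get_tcp_rot(): TCP orientation.
- get_contact_force(): force on the tool from outside, world axes, zero at the start.
- get_moment(): the same for the moment, N m.
- get_gripper_width(): finger opening in m.
- get_finger_force(): force on a finger pad.
Only numpy, scipy, OpenCV 4.12 (cv2) and the standard library are available. Lean on these libraries where they do the work, as an engineer would, in place of code of your own. Each camera call takes 0.05 s, during which the arm holds its last target. There are 200 camera calls.

TASK

Gather the four tapered brass torch nozzles from the granite slab into the blue caddy, each standing upright on the floor of the well of its own size: the smallest nozzle in the narrowest well and so on up to the largest in the widest. Set them down gently rather than dropping them, and leave the two flat-topped brass hose couplings standing where they are.

Things in the scene. Friction and masses are not known exactly. Their poses are not given: they have to be found in the camera images.
- nozzle_xs: the smallest torch nozzle: brass, standing upright on the granite slab. Straight round barrel 22 mm in diameter and 44 mm tall with dark grooves, above it a ribbed cone that tapers to a small tip, 58 mm tall in all. Origin: centre of its underside; z up along its axis. The slab's top is 15 mm above the bench. Mass under 0.45 kg.
- nozzle_s: the second smallest torch nozzle: brass, standing upright on the granite slab. Straight round barrel 34 mm in diameter and 44 mm tall with dark grooves, above it a ribbed cone that tapers to a small tip, 63 mm tall in all. Origin: centre of its underside; z up along its axis. The slab's top is 15 mm above the bench. Mass under 0.45 kg.
- nozzle_m: the second largest torch nozzle: brass, standing upright on the granite slab. Straight round barrel 46 mm in diameter and 44 mm tall with dark grooves, above it a ribbed cone that tapers to a small tip, 68 mm tall in all. Origin: centre of its underside; z up along its axis. The slab's top is 15 mm above the bench. Mass under 0.45 kg.
- nozzle_l: the largest torch nozzle: brass, standing upright on the granite slab. Straight round barrel 58 mm in diameter and 44 mm tall with dark grooves, above it a ribbed cone that tapers to a small tip, 72 mm tall in all. Origin: centre of its underside; z up along its axis. The slab's top is 15 mm above the bench. Mass under 0.45 kg.
- well_xs: the smallest of four round wells in the blue caddy: a fixed open grey plastic cup, 42 mm inside, 50 mm outside, 16 mm tall, its inner floor 4 mm above its underside. Origin: centre of its underside, 8 mm above the bench; z up. The wells stand at the corners of a 100 mm square; the caddy is a fixed square tray 206 mm wide, its wall's top 25 mm above the bench.
- well_s: the second smallest of four round wells in the blue caddy: a fixed open grey plastic cup, 54 mm inside, 62 mm outside, 16 mm tall, its inner floor 4 mm above its underside. Origin: centre of its underside, 8 mm above the bench; z up. The wells stand at the corners of a 100 mm square; the caddy is a fixed square tray 206 mm wide, its wall's top 25 mm above the bench.
- well_m: the second largest of four round wells in the blue caddy: a fixed open grey plastic cup, 66 mm inside, 74 mm outside, 16 mm tall, its inner floor 4 mm above its underside. Origin: centre of its underside, 8 mm above the bench; z up. The wells stand at the corners of a 100 mm square; the caddy is a fixed square tray 206 mm wide, its wall's top 25 mm above the bench.
- well_l: the largest of four round wells in the blue caddy: a fixed open grey plastic cup, 78 mm inside, 86 mm outside, 16 mm tall, its inner floor 4 mm above its underside. Origin: centre of its underside, 8 mm above the bench; z up. The wells stand at the corners of a 100 mm square; the caddy is a fixed square tray 206 mm wide, its wall's top 25 mm above the bench.
- coupling_a: a brass hose coupling, not a nozzle: spool-shaped, 34 mm in diameter, 44 mm tall, waisted in the middle, with a flat top and a wide dark bore and no cone. Stands upright on the slab among the nozzles. Origin: centre of its underside; z up.
- coupling_b: a brass hose coupling, not a nozzle: spool-shaped, 46 mm in diameter, 44 mm tall, waisted in the middle, with a flat top and a wide dark bore and no cone. Stands upright on the slab among the nozzles. Origin: centre of its underside; z up.
Not all that is in view belongs to the job. Leave any pink, purple or red look-alike of the nozzle_l alone.

How it is judged:
At the end, for the whole second after the job is handed in: Each nozzle stands upright (within 0.12 rad) on the floor of the well of its own size (its centre within 12.5 mm of the well's, its underside below 8 mm over the well's underside), released and at rest; both couplings still upright and within 20 mm of where they began (horizontal distance between nozzle_xs and well_xs below 0.0125 m and z of nozzle_xs in the frame of well_xs between 0 and 0.008 m and angle between each of nozzle_xs, nozzle_s, nozzle_m, nozzle_l, coupling_a, coupling_b's own z axis and vertical below 0.12 rad and linear speed of each of nozzle_xs, nozzle_s, nozzle_m, nozzle_l below 0.02 m/s and horizontal distance between nozzle_s and well_s below 0.0125 m and z of nozzle_s in the frame of well_s between 0 and 0.008 m and horizontal distance between nozzle_m and well_m below 0.0125 m and z of nozzle_m in the frame of well_m between 0 and 0.008 m and horizontal distance between nozzle_l and well_l below 0.0125 m and z of nozzle_l in the frame of well_l between 0 and 0.008 m and distance of each of coupling_a, coupling_b from where it was at the start of the episode below 0.02 m); the robot touches nothing.
It fails at once if a nozzle is dropped into its well (arrives faster than 0.6 m/s) ((horizontal distance between nozzle_xs and well_xs below 0.02 m and z of nozzle_xs in the frame of well_xs below 0.03 m and linear speed of nozzle_xs above 0.6 m/s) or (horizontal distance between nozzle_s and well_s below 0.02 m and z of nozzle_s in the frame of well_s below 0.03 m and linear speed of nozzle_s above 0.6 m/s) or (horizontal distance between nozzle_m and well_m below 0.02 m and z of nozzle_m in the frame of well_m below 0.03 m and linear speed of nozzle_m above 0.6 m/s) or (horizontal distance between nozzle_l and well_l below 0.02 m and z of nozzle_l in the frame of well_l below 0.03 m and linear speed of nozzle_l above 0.6 m/s)).
It fails at once if a hose coupling is displaced by more than 20 mm (distance of any of coupling_a, coupling_b from where it was at the start of the episode above 0.02 m).
It also fails if it takes over 102 s, if anything falls off the work surface, if the arm or the gripper's body presses on something with over 40 N, if the wrist force passes 120 N, or if a joint passes its speed limit or range.

## Working session

There is one attempt and no reset: what is moved stays moved. The work goes in short steps, each a Python script; the robot and the scene stay as the last script left them, time stands still between calls to the robot, and variables do not carry over. Pictures are saved under pics/ and viewed, at most 14 in all, crops included, and the job is handed in when it is done.

```bash
mkdir -p pics; python3 - <<'E'
from workcell import *
import cv2,numpy as np
for n in("top","scene"):
    p,d=read_camera(n);c=camera_info(n);print(n,c)
    cv2.imwrite(f"pics/{n}0.png",cv2.resize(p[:,:,::-1],(800,600),interpolation=cv2.INTER_CUBIC));np.savez(f"{n}0.npz",p=p,d=d,**{k:np.array(v) for k,v in c.items()})
print(get_time(),get_tcp_rot(),get_tcp_pos())
E
```

```text
top {'vfov': 54.931507618369224, 'cx': 255.27594216504485, 'cy': 198.74859232183394, 'position': array([0.38239873, 0.05591508, 1.01625211]), 'rotation': array([ 0.70691255, -0.70655257,  0.01831475, -0.02688271])}
scene {'vfov': 50.57243672213411, 'cx': 255.3802054399617, 'cy': 184.9809714141361, 'position': array([1.10994411, 0.55784953, 0.66402448]), 'rotation': array([ 0.40730701,  0.79318329, -0.40197747, -0.20826757])}
0.1 [ 9.88411702e-01  1.51795766e-01 -9.96075957e-05 -5.85141351e-04] [ 0.16505174 -0.52466247  0.40404335]
```

View pics/top0.png

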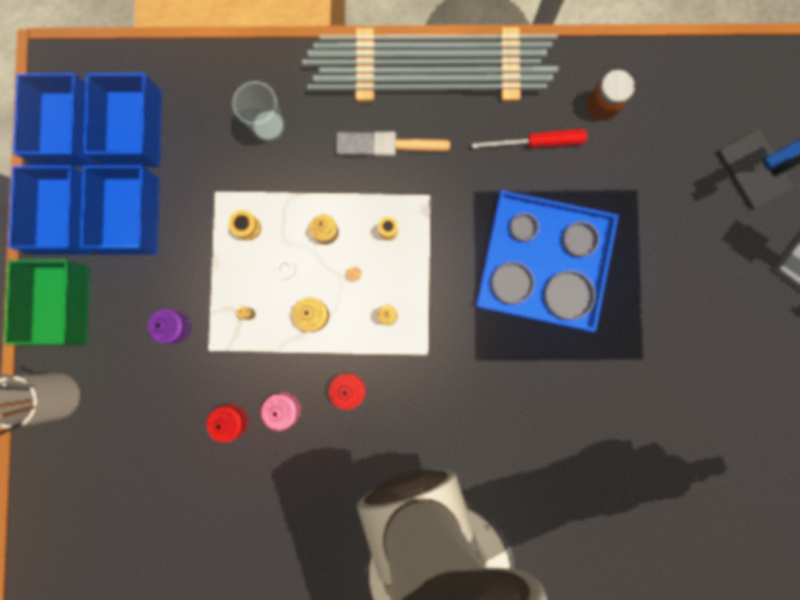

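View pics/scene0.png

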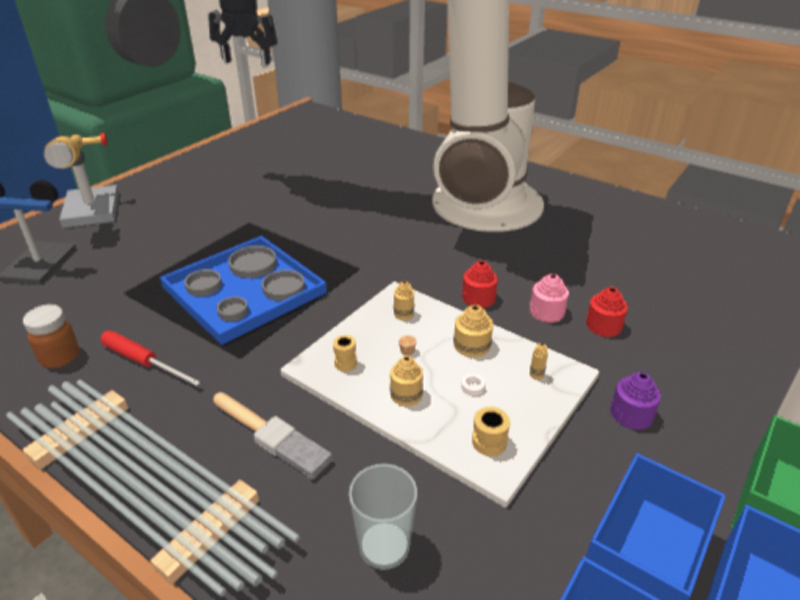

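The top view (800 px) shows these brass objects on the slab:
- **Nozzles:** xs (245,313), s (387,315), m (322,228), l (309,314).
- **Could be mistaken for nozzles:** coupling_b (243,224), coupling_a (387,228), the cork (353,273) and the ring (285,270). The red, pink and purple look-alikes at (226,424), (347,392), (280,411) and (167,326) are off the slab.
- **Wells:** xs (523,227), s (580,239), m (511,283), l (570,295).

Next I measure positions and check the choice in a close crop.

```bash
cat > vis.py <<'E'
import numpy as np,cv2
from scipy.spatial.transform import Rotation as R
def cloud(z):
    p,d=z['p'],z['d'];h,w=d.shape;f=h/2/np.tan(np.radians(float(z['vfov']))/2)
    v,u=np.mgrid[:h,:w];c=np.dstack([(u-z['cx'])/f*d,(v-z['cy'])/f*d,d])
    return c@R.from_quat(z['rotation']).as_matrix().T+z['position']
def ray(z,u,v,h): # pixel at known world height
    H=z['d'].shape[0];f=H/2/np.tan(np.radians(float(z['vfov']))/2)
    r=R.from_quat(z['rotation']).as_matrix()@np.array([(u-z['cx'])/f,(v-z['cy'])/f,1]);o=z['position']
    return o+r*(h-o[2])/r[2]
E
python3 - <<'E'
from vis import *
z=np.load('top0.npz');P=cloud(z);img=z['p'];s=512/800
print('slab z',np.median(P[int(290*s):int(300*s),int(340*s):int(350*s),2]),'bench',np.median(P[int(450*s):int(470*s),int(100*s):int(150*s),2]))
O=dict(xs=(245,313,.022),s=(387,315,.034),m=(322,228,.046),l=(309,314,.058),ca=(387,228,.034),cb=(243,224,.046))
H=dict(xs=58,s=63,m=68,l=72,ca=44,cb=44)
for n,(u,v,D) in O.items():
    u*=s;v*=s;k=24
    Q=P[int(v)-k:int(v)+k,int(u)-k:int(u)+k].reshape(-1,3)
    c=ray(z,u,v,.05)[:2]
    q=Q[(Q[:,2]>.035)&(np.hypot(*(Q[:,:2]-c).T)<.045)]
    (cc,r)=cv2.minEnclosingCircle((q[:,:2]*1000).astype(np.float32))
    t=Q[(np.hypot(*(Q[:,:2]-c).T)<.045)];t=t[t[:,2].argsort()[-4:]]
    print(n,'c',np.round(cc,1),'d',round(2*r,1),'true',D*1000,'top',np.round(t.mean(0)*1000,1),'expect',H[n]+15,len(q))
hsv=cv2.cvtColor(img,cv2.COLOR_RGB2HSV)
W=dict(xs=(523,227,50),s=(580,239,62),m=(511,283,74),l=(570,295,86))
g=(hsv[...,1]<70).astype(np.uint8)*255; g=g&((hsv[...,2]>60).astype(np.uint8)*255)
n_,lab,st,ce=cv2.connectedComponentsWithStats(g)
for n,(u,v,D) in W.items():
    L=lab[int(v*s),int(u*s)];ys,xs=np.where(lab==L)
    q=np.array([ray(z,a,b,.024)[:2] for a,b in zip(xs,ys)])
    cc,r=cv2.minEnclosingCircle((q*1000).astype(np.float32))
    print('well',n,np.round(cc,1),'d',round(2*r,1),'eq',round(2000*np.sqrt(cv2.contourArea(cv2.convexHull((q).astype(np.float32)))/np.pi),1),'cent',np.round(q.mean(0)*1000,1),'true',D)
a=img[100:235,125:285,::-1];cv2.imwrite('pics/crop1.png',cv2.resize(a,None,fx=4.4,fy=4.4,interpolation=cv2.INTER_CUBIC))
a=img[110:220,295:405,::-1];cv2.imwrite('pics/crop2.png',cv2.resize(a,None,fx=5,fy=5,interpolation=cv2.INTER_CUBIC))
E
```

```text
slab z 0.016266225993978645 bench 0.0015379750939265024
xs c [441.9 325.9] d 21.0 true 22.0 top [443.9 325.5  75.5] expect 73 73
s c [438.4  86.9] d 33.5 true 34.0 top [437.9  86.4  80.4] expect 78 137
m c [585.5 195.7] d 46.4 true 46.0 top [588.1 194.3  87.2] expect 83 270
l c [439.7 216.6] d 58.0 true 58.0 top [436.5 216.8  91.4] expect 87 415
ca c [586.6  86.5] d 33.7 true 34.0 top [581.1  84.6  64.4] expect 59 139
cb c [593.2 332. ] d 46.4 true 46.0 top [592.1 335.3  64.4] expect 59 264
well xs [ 592.  -147.3] d 47.5 eq 44.7 cent [ 591.7 -147.5] true 50
well s [ 570.7 -245. ] d 59.7 eq 57.0 cent [ 570.4 -244.9] true 62
well m [ 494.7 -126.4] d 71.1 eq 68.8 cent [ 494.5 -126.3] true 74
well l [ 472.9 -225. ] d 85.6 eq 82.1 cent [ 473.3 -224.5] true 86
```

View pics/crop1.png

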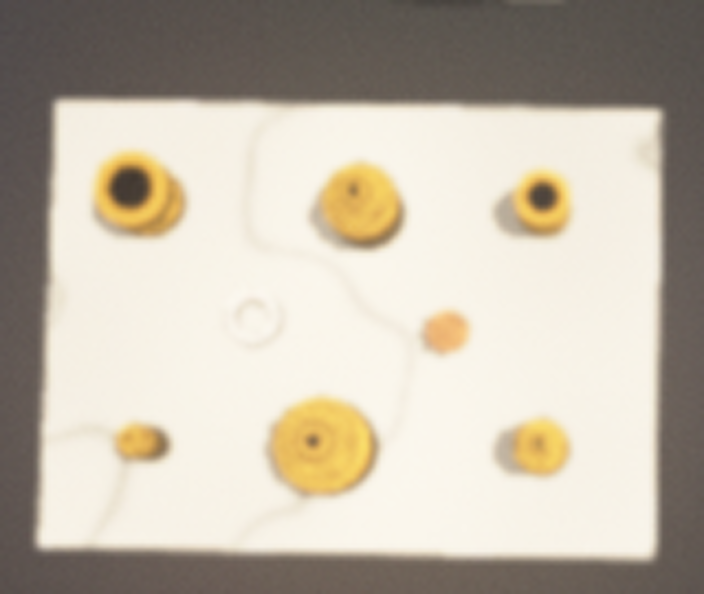

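View pics/crop2.png

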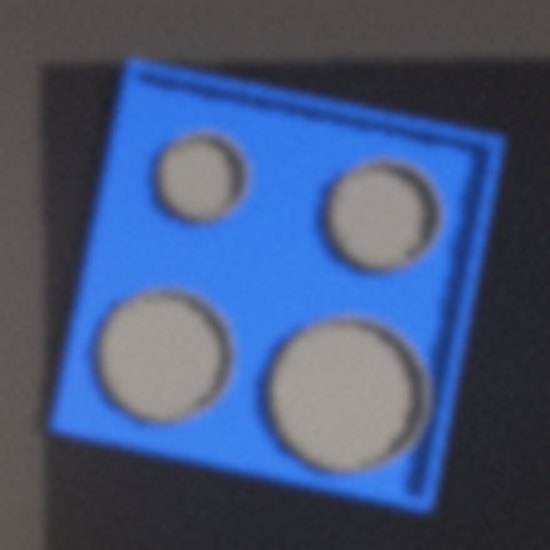

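The crop shows cones with tips on xs, s, m and l, and open dark bores on the two couplings, so the choice holds. The fitted diameters match the given sizes to within 1 mm. Adjacent wells come out about 100 mm apart, as specified. I'll start with the smallest nozzle.

```bash
cat > job.py <<'E'
from workcell import *
import numpy as np
N=dict(xs=(.442,.326,.022),s=(.4384,.0868,.034),m=(.5858,.1955,.046),l=(.4395,.2166,.058))
W=dict(xs=(.592,-.148),s=(.5705,-.2455),m=(.4945,-.127),l=(.473,-.2255))
def quat(a): return np.array([np.cos(a),np.sin(a),0,0])
A=None
ZT=.30
def st(t): print(t,'t',round(get_time(),1),'tcp',np.round(get_tcp_pos(),4),'w',round(get_gripper_width(),4),'F',np.round(get_contact_force(),1),'ff',np.round(get_finger_force(),1))
def pick(n,a,h=.034):
    x,y,D=N[n];q=quat(a)
    set_gripper(min(.085,D+.026))
    movep([x,y,ZT],q); st('above')
    move_l([x,y,.015+h+.155],speed=.12)
    set_gripper(max(D-.012,0),grasp_force=40); st('gripped')
    move_l([x,y,ZT],speed=.15); st('lifted')
def carry(n,z=ZT):
    move_l([*W[n],z],speed=.22); st('over well')
def place(n,h=.034,gap=.0015):
    x,y=W[n];D=N[n][2]
    move_l([x,y,.012+h+.155+.015],speed=.15)
    move_l([x,y,.012+h+.155+gap],speed=.03); st('down')
    set_gripper(D+.012); st('released')
    move_l([x,y,ZT],speed=.15)
E
python3 - <<'E'
from job import *
for a in(-.785,.785,0):
    print(a,[np.round(solve_ik([p[0],p[1],ZT],quat(a))[[0,4,5]],2) for p in list(N.values())+list(W.values()) if solve_ik([p[0],p[1],ZT],quat(a)) is not None])
E
```

```text
-0.785 [array([ 0.64,  0.  , -0.94]), array([ 0.2 ,  0.  , -1.38]), array([ 0.32,  0.  , -1.25]), array([ 0.46,  0.  , -1.11]), array([-0.24,  0.  , -1.82]), array([-0.41,  0.  , -1.98]), array([-0.25,  0.  , -1.82]), array([-0.44,  0.  , -2.02])]
0.785 [array([0.64, 0.  , 2.21]), array([0.2 , 0.  , 1.77]), array([0.32, 0.  , 1.89]), array([0.46, 0.  , 2.03]), array([-0.24,  0.  ,  1.33]), array([-0.41,  0.  ,  1.17]), array([-0.25,  0.  ,  1.32]), array([-0.44,  0.  ,  1.13])]
0 [array([ 0.64,  0.  , -2.51]), array([ 0.2 ,  0.  , -2.95]), array([ 0.32,  0.  , -2.82]), array([ 0.46,  0.  , -2.68]), array([-0.24,  0.  ,  2.9 ]), array([-0.41,  0.  ,  2.74]), array([-0.25,  0.  ,  2.89]), array([-0.44,  0.  ,  2.7 ])]
```

```bash
python3 - <<'E'
from job import *
from vis import *
pick('xs',.7854); carry('xs')
move_l([*W['xs'],.012+.034+.155+.03],speed=.15)
p,d=read_camera('scene');z0=np.load('scene0.npz')
np.savez('s1.npz',p=p,d=d,**{k:z0[k] for k in('vfov','cx','cy','position','rotation')})
cv2.imwrite('pics/s1.png',cv2.resize(p[90:270,80:300,::-1],None,fx=3.3,fy=3.3,interpolation=cv2.INTER_CUBIC))
E
```

```text
above t 3.7 tcp [0.4424 0.3255 0.3001] w 0.0482 F [ 0.6 -0.1 -0.4] ff 0.0
gripped t 5.0 tcp [0.4422 0.3262 0.2049] w 0.0207 F [-0.4 -0.3  5.2] ff 39.2
lifted t 5.8 tcp [0.4419 0.3259 0.2989] w 0.0206 F [-0.3 -0.6 -0.7] ff 39.1
over well t 8.2 tcp [ 0.592  -0.1473  0.3001] w 0.021 F [ 0.5  0.1 -1.6] ff 39.1
```

View pics/s1.png

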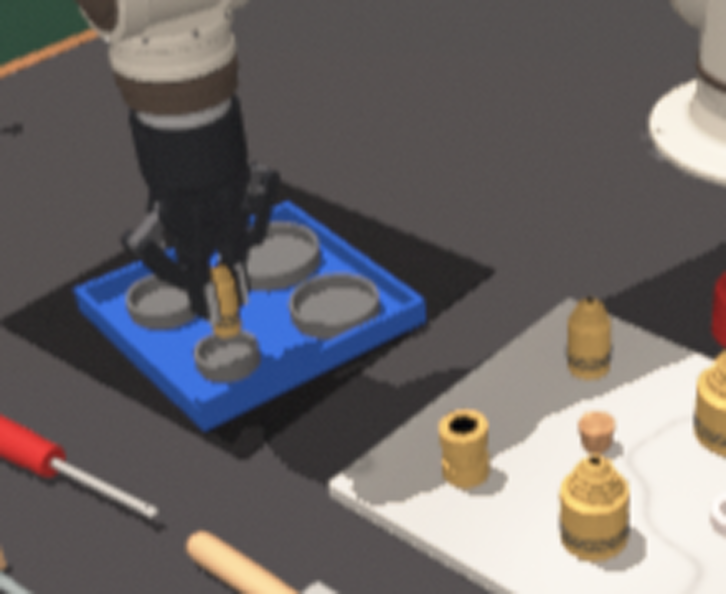

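The nozzle hangs upright between the pads with its base at crop pixel (228,333). About 15 mm of barrel shows below the fingertips, and it sits over the xs well at (228,355). That clears the rim, so I'll place it and move on to s.

```bash
python3 - <<'E'
from job import *
import cv2
place('xs'); pick('s',.7854); carry('s'); place('s')
p,d=read_camera('scene')
cv2.imwrite('pics/s2.png',cv2.resize(p[130:270,80:260,::-1],None,fx=4,fy=4,interpolation=cv2.INTER_CUBIC))
E
```

```text
down t 9.7 tcp [ 0.592  -0.148   0.2023] w 0.0207 F [-1.3  0.3 -0.7] ff 39.1
released t 10.0 tcp [ 0.5921 -0.148   0.2026] w 0.0342 F [-0.2 -0.6 -0.6] ff 0.0
above t 12.3 tcp [0.439  0.0864 0.3002] w 0.0598 F [-0.3  0.5 -0. ] ff 0.0
gripped t 13.6 tcp [0.4387 0.0869 0.2049] w 0.0326 F [-1.   0.1  5.4] ff 40.0
lifted t 14.4 tcp [0.4382 0.0868 0.299 ] w 0.0325 F [-0.7 -0.4 -1.5] ff 39.8
over well t 16.1 tcp [ 0.5704 -0.2448  0.3002] w 0.0327 F [ 1.1 -0.4 -1.2] ff 39.8
down t 17.4 tcp [ 0.5705 -0.2455  0.2023] w 0.0322 F [ 0.6 -1.1 -1. ] ff 39.8
released t 17.7 tcp [ 0.5705 -0.2455  0.2026] w 0.0463 F [-0.4 -0.7 -0.1] ff 0.0
```

View pics/s2.png

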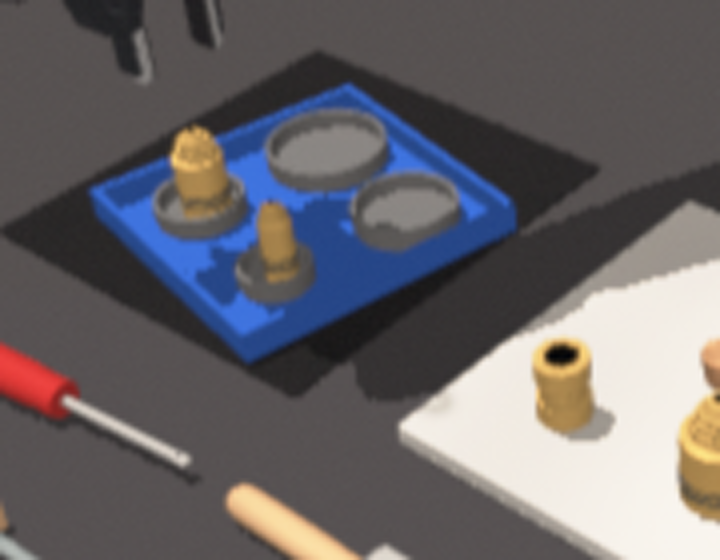

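xs at (275,270) and s at (200,200) both stand upright in their wells. Next are m and l.

```bash
python3 - <<'E'
from job import *
import cv2
from vis import *
pick('m',.7854,.033); carry('m'); place('m',.033)
pick('l',.7854,.031); carry('l'); place('l',.031)
movep([.3,.1,.40],quat(.7854))
p,d=read_camera('scene')
cv2.imwrite('pics/s3.png',cv2.resize(p[130:270,80:260,::-1],None,fx=4,fy=4,interpolation=cv2.INTER_CUBIC))
p,d=read_camera('top');z0=np.load('top0.npz')
z=dict(p=p,d=d,**{k:z0[k] for k in('vfov','cx','cy','position','rotation')});Q=cloud(z).reshape(-1,3)
for n,c in list(W.items())+[('ca',(.5866,.0865)),('cb',(.5932,.332))]:
    q=Q[(Q[:,2]>.035)&(np.hypot(*(Q[:,:2]-c).T)<.05)]
    if len(q): print(n,c,*[np.round(v,1) for v in cv2.minEnclosingCircle((q[:,:2]*1000).astype(np.float32))],'top',q[:,2].max())
cv2.imwrite('pics/t3.png',cv2.resize(p[95:235,120:410,::-1],None,fx=2.7,fy=2.7,interpolation=cv2.INTER_CUBIC))
E
```

```text
above t 20.6 tcp [0.5861 0.1946 0.3   ] w 0.0719 F [0.1 0.  0.4] ff 0.0
gripped t 21.9 tcp [0.5861 0.1956 0.2042] w 0.0448 F [-1.   0.1  6.6] ff 41.2
lifted t 22.7 tcp [0.5856 0.1954 0.2988] w 0.0447 F [ 0.7 -0.4 -2.3] ff 41.0
over well t 24.4 tcp [ 0.4946 -0.1264  0.2999] w 0.0454 F [ 0.5  0.  -1.5] ff 41.0
down t 25.7 tcp [ 0.4944 -0.127   0.2013] w 0.0446 F [-0.7  0.1 -1.5] ff 41.0
released t 26.0 tcp [ 0.4946 -0.127   0.2016] w 0.0584 F [0.2 0.4 0.6] ff 0.0
above t 28.5 tcp [0.4398 0.216  0.3   ] w 0.084 F [0.1 0.1 0.2] ff 0.0
gripped t 29.8 tcp [0.4398 0.2168 0.2022] w 0.0573 F [-0.6 -0.9  5.8] ff 42.6
lifted t 30.6 tcp [0.4393 0.2165 0.2989] w 0.0569 F [-0.6 -0.6 -3.7] ff 43.4
over well t 32.8 tcp [ 0.473  -0.2249  0.3001] w 0.0572 F [ 0.7  0.2 -3.4] ff 43.4
down t 34.1 tcp [ 0.473  -0.2255  0.1993] w 0.0569 F [ 0.4  0.2 -3.2] ff 43.4
released t 34.4 tcp [ 0.4732 -0.2256  0.1999] w 0.0701 F [-0.7 -0.3  0.5] ff 0.0
xs (0.592, -0.148) [ 590.5 -146.1] 11.1 top 0.07264538065243153
s (0.5705, -0.2455) [ 569.3 -244.3] 17.0 top 0.07921881011383591
m (0.4945, -0.127) [ 493.7 -126.4] 23.4 top 0.08550162894211222
l (0.473, -0.2255) [ 471.8 -224.5] 29.2 top 0.08908868573699225
ca (0.5866, 0.0865) [586.8  86. ] 17.1 top 0.06582569745123401
cb (0.5932, 0.332) [593.1 332.7] 23.2 top 0.06605533427821919
```

View pics/s3.png

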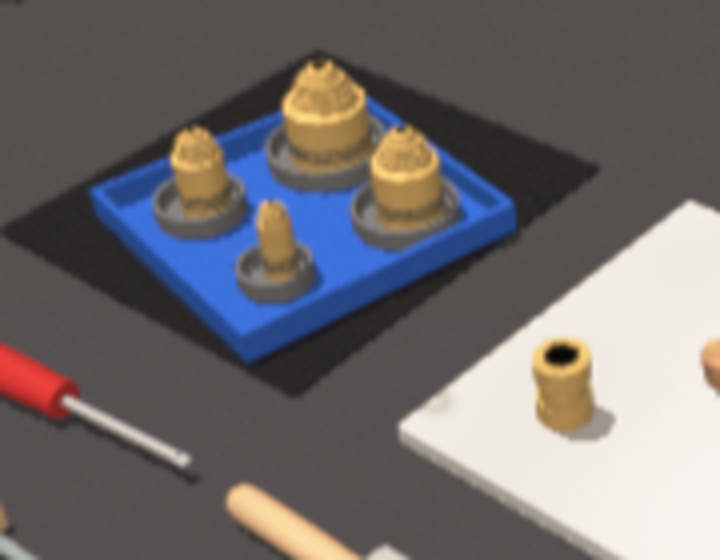

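View pics/t3.png

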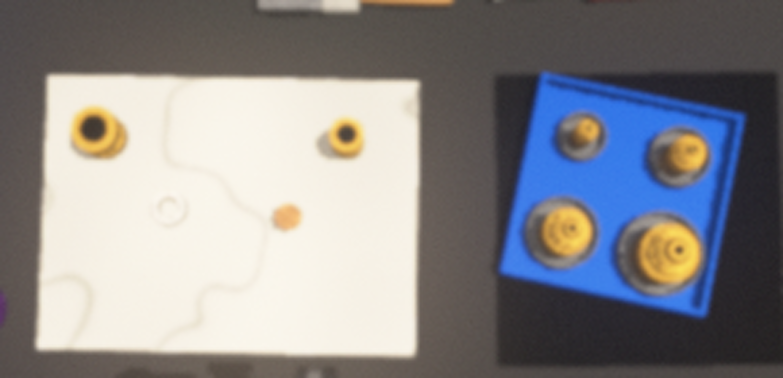

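All four nozzles stand upright in their own wells, at crop pixels (585,131), (687,152), (568,229) and (670,250). They are within about 2 mm of the well centres and their heights are right. The couplings have not moved and the arm is clear, so I'm handing in.

```bash
python3 -c "
from workcell import *
hold(0.5);print(close_job())"
```

```text
the job is handed in; nothing more can be done
None
```

I handed the job in with all four nozzles standing upright in their matching wells, each within about 2 mm of centre, and both couplings unmoved; the judge's verdict was not returned.

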